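# Close up the jewellery chest

### The arm

A 7-joint arm with a two-finger parallel gripper is mounted at the origin on the work surface. World frame = base frame: x ahead of the robot, y to its left, z up, the work surface at z = 0. Lengths are in m, angles in rad, forces in N, time in s.
With the tool pointing down it reaches from about 0.425 to 0.925 m from the base axis. Payload 6.8 kg.
Tool frame: the origin (TCP) lies at the very end of the fingers, on their centre line; the grasp point (between the pads) lies 19 mm behind it (r.grip_point_offset is the distance from the TCP to the grasp point, in m); z points along the fingers, y is the line along which they close (so a half turn about z gives the same grasp; the last joint's range is limited). The gripper opens to 85 mm and grips with 20 to 120 N. Pads are 22 mm wide; open, the fingers measure 114 mm over their backs; the gripper's body (76 mm by 85 mm) begins 54 mm behind the grasp point. The pads swing forward as they close: fully open they stand 13 mm farther back than shut.
Start: joints at [1.21, 0.477, 0.022, 1.555, -0.011, 1.109, -0.083], TCP at [0.169, -0.654, 0.205] pointing down, gripper open.
Joint ranges: [-2.96, 2.96], [-0.34, 2.1], [-1.41, 1.46], [0.24, 2.44], [-1.37, 4.51], [0.17, 1.92], [-2.96, 2.96]. Speed limits (rad/s): [2.39, 2.39, 3.14, 3.14, 3.14, 3.14, 3.14].

### API

Orientations are given as a rotation vector (axis times angle).
In Python, from bench import status, eyes, r gives the robot as it stands.
- The arm moves only by the shell command python3 -m crank 'ROWS' [OPENING] [FORCE]. ROWS is JSON, a list of rows, each a list of 6 numbers: the shift along the tool's x, y, z normalised to -1 to 1, where 1 is 0.02 m, then the turn, a rotation vector about the tool's x, y, z normalised to -1 to 1, where 1 is 45 degrees. A call has 1 to 12 rows; each row shifts and turns the commanded pose from where the row before left it, along the tool's axes as they then stand; what a row does not reach is not made up. A row lasts 1/10 s, in which the tool goes at most 50 mm and 8.59 degrees, less where a joint would pass 70% of its speed; a pose out of reach is approached as far as the arm can. A call with a number of a shift or a turn outside -1 to 1 is refused whole. A call with a gripper value outside its range is refused whole. OPENING is the opening, from 0 (shut) to 1 (fully open), set as the call begins (- or left out, the last holds). The fingers move at their own pace and stop on an object; FORCE is the grip in N (left out, the last holds). Time passes only in rows, so rows that do not move let the fingers close. It gives the time, the measured TCP pose, the force, the opening and the grip force at its end, in the units of the state.
- status.get_obs(): the state, without advancing time (a new reading comes with each control period).
- eyes.grab_frame(name): name is "scene" or "top"; returns a dict with "image" (480x640x3 uint8, red, green, blue), "depth" (480x640 float32, m along the optical axis (not along the pixel's ray), 0 where there is no reading), "fovy" (degrees; the focal length in pixels is half the picture's height over the tangent of half this angle, whatever the lens; pixels are square), "cx", "cy" (the principal point, pixels), "world_to_cam" (4x4, takes a point from world to camera coordinates). Camera axes: x right, y up, looking along -z (the intrinsics and any distortion apply to the point x, -y, -z); pixel columns grow to the right and rows downward; lengths in m; the calibration is good to about 2 mm. A picture is of the moment at which its call begins.
- r.hand_in(): hands the job in; it is judged then, once.
The state is a dict: "clock": time; "joints": joint angles; "qvel": joint speeds; "tau": joint torques, N m; "tcp_pos": TCP position; "orientation": TCP orientation; "contact_force": force on the tool from outside, world axes, zero at the start; "moment": the same for the moment, N m; "grip_width": finger opening in m; "gripper_force": force on a finger pad.
Only numpy, scipy, OpenCV 4.12 (cv2) and the standard library are available. Lean on these libraries where they do the work, as an engineer would, in place of code of your own. Each camera call takes 0.05 s, during which the arm holds its last target. There are 200 camera calls.

### The job

Close up the wooden jewellery chest for the night by pushing only: first push both open drawers fully home, then push the raised lid down from its outer side until it is fully shut, without slamming it. Pinch or lift nothing, keep out of the drawers and off the mirror inside the lid, do not pull anything further open, leave everything else on the dresser where it is, and finish clear of the chest.

Things in the scene. Friction and masses are not known exactly. Their poses are not given: they have to be found in the camera images.
- chest: Light wooden jewellery chest, 150 deep (x) x 250 wide (y) x 108 high without its lid, fixed to the dresser. Origin: centre of its underside, on the table. Its front (drawers) faces its own -x, towards the robot; y to the left as seen by the robot, z up. Lower half: two drawers side by side. Upper half: an open compartment under the lid (floor 67 above the table, walls 8 thick)
- left_face (a point): centre of the outer (-x) face of the left drawer front; the front is flat wood 118 wide x 50 high x 10 thick (its inner 4 mm layer stops 7 lower than the outer one) with a small flat brass disc (nothing to grip). It spans 8 to 58 above the table. Shut, this point lies at (-85, 61.5, 33) in the chest's frame; it moves with the drawer. The drawer slides with about 1.2 N of friction and stays where it is left
- right_face (a point): the same for the right drawer front: shut, at (-85, -61.5, 33) in the chest's frame
- left_drawer (a joint): how far the left drawer is out, m: 0 = home against its stop, grows as it comes out towards the chest's -x (to 0.11 at most)
- right_drawer (a joint): the same for the right drawer
- left_tray (a point): inside of the left drawer: plywood floor, two sides and back, 120 long x 104 wide x 36 high, behind the front. This point: centre of its floor's upper face. Not to be touched
- right_tray (a point): the same for the right drawer. Not to be touched
- lid (a joint): lid angle, rad: 0 = shut (level), grows as it opens upward about the hinge at the chest's back; pi/2 = upright. Stiff hinge: the lid stays at any angle and takes about 1 to 3 N at its free edge to push down; range 0 to 1.75
- hinge (a point): centre of the lid's hinge line, which runs along the chest's y: at (75, 0, 108) in the chest's frame
- lid_edge (a point): middle of the lid's free edge, on its outer surface. The lid is a flat board 155 long (hinge to free edge) x 254 wide x 10 thick, its inner face on the hinge line; shut, its outer surface is its top, 118 above the table, and this point is at (-80, 0, 118) in the chest's frame. Raised, the outer surface faces the chest's back (+x) and up
- mirror (a point): mirror on the lid's inner face, 120 x 215 x 3; this point: the middle of its glass, 77 from the hinge. Not to be touched
- ring_box: loose small blue box 44 x 44 x 26 inside the chest's upper compartment; origin at the centre of its underside. It fits under the shut lid. Leave alone
- perfume: amber bottle, 40 across x 85 high, standing by the chest's left side; origin: underside centre. Leave alone
- cream_jar: white jar, 56 across x 45 high, standing by the chest's right side; origin: underside centre. Leave alone
- ring_dish: small blue bowl, 84 across x 24 high, behind the chest; origin: underside centre. Leave alone
- mug: white mug, 80 across x 90 high, on the right; origin: underside centre. Leave alone
- glasses_case: black case, 155 x 58 x 36, on the left; origin: underside centre. Leave alone
- book: closed book lying flat, 140 x 205 x 28, back left; origin: underside centre. Leave alone

How it is judged:
On the way, in this order (a step that is already met when the one before it is completed fails the run):
1. both drawers are pushed fully home while the lid is still raised (value of joint each of left_drawer, right_drawer below 0.004 m and value of joint lid above 0.7 rad), for 0.2 s.
2. the lid is down (value of joint each of left_drawer, right_drawer below 0.004 m and value of joint lid below 0.03 rad), for 0.2 s.
At the end, for the whole second after the job is handed in: both drawers within 4 mm of home, the lid within 0.03 rad of level, and every loose thing within 30 mm of where it stood (all of step 2 and linear speed of ring_box below 0.02 m/s and distance of each of ring_box, perfume, cream_jar, ring_dish, mug, glasses_case, book from where it was at the start of the episode below 0.03 m); the robot touches nothing.
It fails at once if the lid is slammed (closes faster than 2.5 rad/s) (velocity of joint lid below -2.5 rad/s).
It fails at once if the mirror inside the lid is touched (as when the lid is pinched) (contact force between any of the fingers, the arm and lid_c1 above 0.5 N).
It fails at once if the inside of a drawer is touched: its floor, or the inner face of its front (as when the front is pinched) (contact force between the fingers and left_drawer_c1 above 0.5 N or contact force between the fingers and left_drawer_c2 above 0.5 N or contact force between the fingers and right_drawer_c1 above 0.5 N or contact force between the fingers and right_drawer_c2 above 0.5 N).
It fails at once if a drawer or the lid is pulled further open (drawer beyond 75 mm, lid beyond 1.55 rad) (value of joint any of left_drawer, right_drawer above 0.075 m or value of joint lid above 1.55 rad).
It fails at once if another thing is knocked, lifted or moved by more than 30 mm (distance of any of ring_box, perfume, cream_jar, ring_dish, mug, glasses_case, book from where it was at the start of the episode above 0.03 m).
It also fails if it takes over 54 s, if anything falls off the work surface, if the arm or the gripper's body presses on something with over 40 N, if the wrist force passes 120 N, or if a joint passes its speed limit or range.

## Working session

There is one attempt and no reset: what is moved stays moved. The work goes in short steps, Python scripts to look and compute and a shell command to move; the robot and the scene stay as the last step left them, time stands still between calls to the robot, and variables do not carry over. Pictures are saved under pics/ and viewed, at most 10 in all, crops included, and the job is handed in when it is done.

```bash
mkdir -p pics
cat > h.py <<'E'
import numpy as np, cv2
from bench import status, eyes, r
def cloud(f):
    H=480; fl=240/np.tan(np.radians(f["fovy"])/2)
    d=f["depth"]; v,u=np.mgrid[:480,:640]
    p=np.stack([(u-f["cx"])/fl*d,-(v-f["cy"])/fl*d,-d,np.ones_like(d)],-1)
    w=p@np.linalg.inv(f["world_to_cam"]).T
    w[d==0]=np.nan
    return w[...,:3]
E
python3 - <<'E'
from h import *
for n in("scene","top"):
    f=eyes.grab_frame(n); np.savez(f"{n}.npz",im=f["image"],w=cloud(f)); cv2.imwrite(f"pics/{n}0.png",f["image"][...,::-1])
    print(n,f["fovy"],f["cx"],f["cy"],[k for k in f], np.linalg.inv(f["world_to_cam"])[:3,3])
print(status.get_obs())
E
```

```text
scene 57.40568682611808 321.7069343705795 245.24362572988926 ['image', 'depth', 'fovy', 'cx', 'cy', 'world_to_cam'] [1.17465466 0.68570058 0.69731106]
top 48.65935243259307 319.951979771077 233.61115100347388 ['image', 'depth', 'fovy', 'cx', 'cy', 'world_to_cam'] [0.49104875 0.01205654 1.35506697]
{'clock': 0.1, 'joints': array([ 1.20992074,  0.47773516,  0.02233801,  1.556377  , -0.01152049,
        1.10932461, -0.08313211]), 'qvel': array([-0.00120192, -0.00240538,  0.00092708, -0.00362492,  0.00028563,
        0.00162846, -0.00238063]), 'tau': array([ 3.85856198e-03, -5.97756600e+01,  1.61342762e+00, -2.81952935e+01,
        1.28327165e-02,  5.07338525e-03,  4.21659465e-06]), 'tcp_pos': array([ 0.16865477, -0.65296843,  0.2045007 ]), 'orientation': array([-3.11486511e+00, -3.95763137e-01,  5.03602049e-04]), 'contact_force': array([-0.404244  ,  0.75520569, -0.09229189]), 'moment': array([ 0.00024038,  0.00175568, -0.01685112]), 'gripper_force': 0.0, 'grip_width': 0.08535437107181029}
```

View pics/scene0.png

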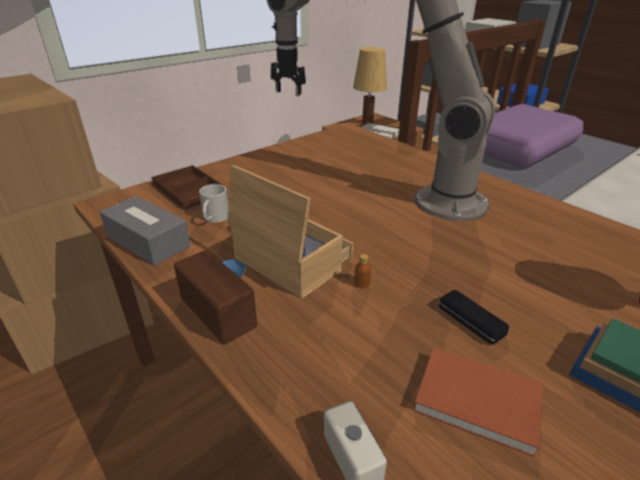

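View pics/top0.png

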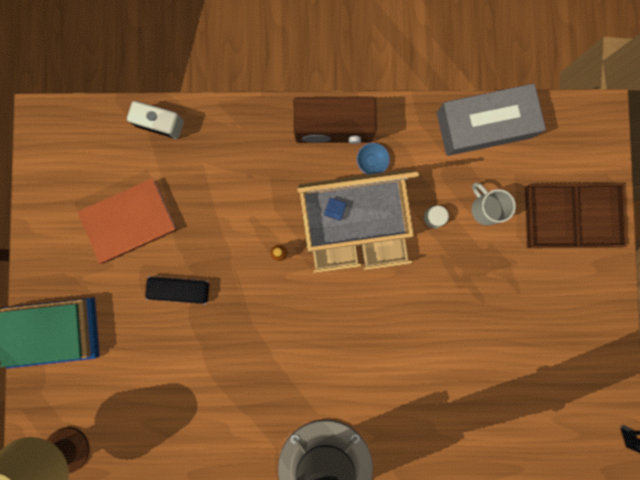

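The top view shows the chest at about (357,215), with its drawers out at (335,268) and (388,262). The lid is near upright along (302,188) to (417,176), and the dish is at (373,157). A brown box stands behind at (335,120), the perfume is at (279,253) and the jar at (437,216). Next I measure.

Run:
```python
from h import *
w=np.load("top.npz")["w"]; s=np.load("scene.npz")["w"]
roi=np.zeros((480,640),bool); roi[165:285,292:425]=1
def sel(w,z0,z1,m): return w[m&(w[...,2]>z0)&(w[...,2]<z1)]
print("table z",np.nanmedian(w[300:330,330:400,2]))
rim=sel(w,.102,.113,roi); print("rim",cv2.minAreaRect(rim[:,:2].astype(np.float32)*1000),len(rim))
dr=sel(w,.045,.065,roi); 
m=(np.arange(480)[:,None]>235)&roi
dr=sel(w,.05,.064,m); print("drawer tops",len(dr))
lid=sel(w,.13,.4,roi); print("lid top",len(lid),lid.min(0),lid.max(0))
for c,(v,u) in dict(LL=(187,302),LR=(177,416),midl=(183,355)).items(): print(c,w[v-3:v+4,u-2:u+3].reshape(-1,3)[np.nanargmax(w[v-3:v+4,u-2:u+3,2])])
# lid outer plane from scene view
P=s[200:255,245:290].reshape(-1,3); P=P[(P[:,2]>.12)]; c=np.median(P,0); P=P[np.linalg.norm(P-c,axis=1)<.1]
for _ in range(3):
    c=P.mean(0); n=np.linalg.svd(P-c)[2][2]; P=P[abs((P-c)@n)<.004]
print("lid plane",c,n*np.sign(n[0]),len(P))
# drawer front rows: max-forward edges
for u in (325,335,345,372,385,398):
    col=w[235:285,u]; k=col[:,2]>.045; print(u,np.round(col[k][-4:],3).tolist())
for nme,(v,u) in dict(dish=(157,373),jar=(216,437),perf=(253,279),box=(120,335),boxfront=(140,335),boxR=(120,374)).items(): print(nme,w[v,u].round(3))
```

```text
table z 0.0011449484932007925
rim ((629.19287109375, -77.08689880371094), (160.1900177001953, 250.15823364257812), 7.535794258117676) 741
drawer tops 439
lid top 1072 [ 0.64992764 -0.19623266  0.1300243 ] [0.71813973 0.05663584 0.26785786]
LL [0.65409851 0.04122449 0.26398157]
LR [ 0.68521582 -0.19574519  0.26420171]
midl [ 0.67368986 -0.07085643  0.26523505]
lid plane [ 0.69299411 -0.04625486  0.17193568] [0.96824431 0.12726711 0.2151884 ] 1927
325 [[0.495, -0.005, 0.051], [0.493, -0.005, 0.053], [0.49, -0.005, 0.063], [0.488, -0.005, 0.058]]
335 [[0.497, -0.03, 0.051], [0.495, -0.03, 0.055], [0.492, -0.03, 0.061], [0.49, -0.03, 0.06]]
345 [[0.502, -0.055, 0.049], [0.499, -0.054, 0.056], [0.497, -0.054, 0.057], [0.495, -0.054, 0.06]]
372 [[0.499, -0.121, 0.054], [0.496, -0.12, 0.061], [0.494, -0.12, 0.06], [0.491, -0.12, 0.057]]
385 [[0.503, -0.152, 0.055], [0.501, -0.152, 0.061], [0.498, -0.152, 0.059], [0.496, -0.152, 0.056]]
398 [[0.508, -0.184, 0.056], [0.505, -0.184, 0.054], [0.503, -0.184, 0.056], [0.501, -0.184, 0.053]]
dish [ 0.777 -0.133  0.006]
jar [ 0.619 -0.285  0.045]
perf [0.53  0.105 0.086]
box [ 0.844 -0.032  0.112]
boxfront [ 0.814 -0.034  0.038]
boxR [ 0.844 -0.126  0.109]
```

```bash
cat >> h.py <<'E'
from scipy.spatial.transform import Rotation as R
C=np.array([.624,-.0777,0]); Y=np.radians(7.5); RC=R.from_euler('z',Y)
def here():
    o=status.get_obs(); T=R.from_rotvec(o["orientation"])
    return RC.inv().apply(o["tcp_pos"]-C),T,o
def to(xc,yc,zc,tilt):
    p,T,o=here(); G=RC*R.from_euler('xy',[np.pi,0])*R.from_euler('y',tilt,degrees=True)
    d=np.array([xc,yc,zc])-p
    print("chest pos",p.round(4),"rows: shift now-axes",(T.inv().apply(d)/.02).round(2),"goal-axes",(G.inv().apply(d)/.02).round(2),"turn",((T.inv()*G).as_rotvec()/(np.pi/4)).round(3),"F",RC.inv().apply(o["contact_force"]).round(1),"t",o["clock"],"j",o["joints"].round(2))
E
python3 -m crank '[[0,0,0,0,0,0.156],[0.67,-0.94,0,0,0,0],[0.67,-0.94,0,0,0,0],[0.67,-0.94,0,0,0,0],[0.67,-0.94,0,0,0,0],[0.67,-0.94,0,0,0,0],[0.67,-0.94,0,0,0,0],[0.67,-0.94,0,0,0,0],[0.67,-0.94,0,0,0,0],[0.67,-0.94,0,0,0,0],[0.67,-0.94,0,0,0,0],[0.67,-0.94,0,0,0,0]]' 1
python3 -m crank '[[0.67,-0.94,0,0,0,0],[0.67,-0.94,0,0,0,0],[0.67,-0.94,0,0,0,0],[0.67,-0.94,0,0,0,0],[0.67,-0.94,0,0,0,0],[0.67,-0.94,0,0,0,0],[0.67,-0.94,0,0,0,0],[0.67,-0.94,0,0,0,0],[0.67,-0.94,0,0,0,0],[0.67,-0.94,0,0,0,0],[0.67,-0.94,0,0,0,0],[0,0,0,0,0,0]]'
python3 -c "from h import *; to(-.17,0,.10,25)"
```

```text
clock: 1.3
tcp_pos: [0.2883, -0.4282, 0.2051]
orientation: [-3.134, -0.204, 0.001]
contact_force: [0.4, -0.2, 1.2]
grip_width: 0.0856
gripper_force: 0.0
clock: 2.5
tcp_pos: [0.4087, -0.2022, 0.2053]
orientation: [-3.133, -0.212, -0.001]
contact_force: [-0.4, -0.7, -0.3]
grip_width: 0.0855
gripper_force: 0.0
chest pos [-0.2297 -0.0953  0.2053] rows: shift now-axes [ 3.6  -4.31  5.27] goal-axes [ 1.02 -4.34  6.29] turn [-0.002  0.555  0.005] F [-0.5 -0.6 -0.3] t 2.5 j [ 0.56  0.13 -0.26  2.04  0.04  0.98 -1.15]
```

```bash
python3 -m crank '[[0,-0.9,0,0,0.14,0],[0,-0.9,0,0,0.14,0],[0,-0.9,0,0,0.14,0],[0,-0.9,0,0,0.14,0],[0.25,-0.75,0.9,0,0,0],[0.25,0,0.9,0,0,0],[0.25,0,0.9,0,0,0],[0.25,0,0.9,0,0,0],[0,0,0.9,0,0,0],[0,0,0.9,0,0,0],[0,0,0.9,0,0,0],[0,0,0,0,0,0]]'
python3 - <<'E'
from h import *
to(-.165,0,.02,25)
f=eyes.grab_frame("top"); cv2.imwrite("pics/top1.png",cv2.resize(f["image"][150:310,260:460,::-1],(800,640))[:600])
E
```

```text
clock: 3.7
tcp_pos: [0.466, -0.1093, 0.0982]
orientation: [-3.031, -0.197, -0.67]
contact_force: [-0.5, -0.2, 0.3]
grip_width: 0.0857
gripper_force: 0.0
chest pos [-0.1607 -0.0107  0.0982] rows: shift now-axes [-1.78 -0.55  3.49] goal-axes [-1.78 -0.56  3.48] turn [-0.003  0.001 -0.002] F [-0.6 -0.2  0.3] t 3.7 j [ 0.47  0.18 -0.29  2.41 -0.54  0.17 -0.73]
```

View pics/top1.png

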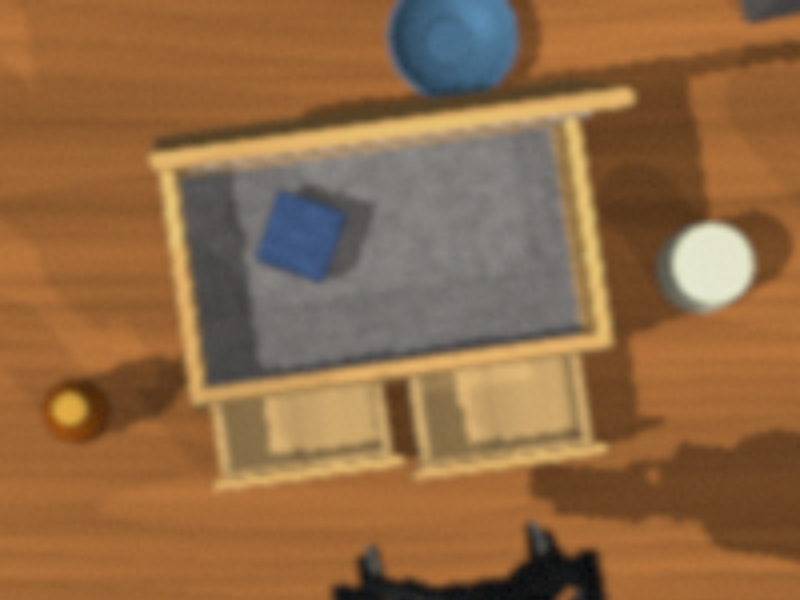

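The fingertips are at (372,555) and (540,535). The drawer fronts span (215–405, ~475) and (415–607, ~460), so one open-hand push reaches both. Joint 6 is at its limit, so I use less tilt and a half-open hand.

```bash
python3 -m crank '[[-0.4,-0.3,-0.3,0,-0.145,0],[-0.2,-0.26,0,0,-0.145,0],[0,0,0.5,0,0,0],[0,0,0.8,0,0,0],[0,0,0.8,0,0,0],[0,0,0,0,0,0]]' 0.5
python3 -c "from h import *; to(-.16,0,.034,12)"
```

```text
clock: 4.35
tcp_pos: [0.4701, -0.0982, 0.0567]
orientation: [-3.072, -0.207, -0.446]
contact_force: [0.8, 0.2, -1.0]
grip_width: 0.0429
gripper_force: 0.0
chest pos [-0.1553 -0.0003  0.0567] rows: shift now-axes [-0.55 -0.03  1.02] goal-axes [-0.46 -0.04  1.06] turn [-0.016 -0.101  0.003] F [ 0.8  0.1 -1. ] t 4.35 j [ 0.17  0.29 -0.04  2.34 -0.32  0.25 -1.  ]
```

```bash
python3 -m crank '[[-0.4,0,0.3,0,-0.1,0],[0,0,0.6,0,0,0],[0,0,0.2,0,0,0],[0,0,0,0,0,0]]'
python3 -c "from h import *; to(-.1,0,.034,20)"
```

```text
clock: 4.75
tcp_pos: [0.4677, -0.0982, 0.0339]
orientation: [-3.092, -0.209, -0.326]
contact_force: [-0.2, 0.8, 0.4]
grip_width: 0.0428
gripper_force: 0.0
chest pos [-1.576e-01  1.000e-04  3.390e-02] rows: shift now-axes [2.79 0.39 0.59] goal-axes [2.69 0.38 0.97] turn [-0.015  0.176  0.002] F [-0.1  0.8  0.4] t 4.75 j [ 0.09  0.35  0.04  2.31 -0.27  0.29 -1.06]
```

```bash
sed -i 's/d=np.array(\[xc,yc,zc\])-p/d=RC.apply(np.array([xc,yc,zc])-p)/' h.py
python3 -m crank '[[0.25,0,0.05,0,0.06,0],[0.25,0,0.06,0,0.06,0],[0.24,0,0.07,0,0.056,0],[0.24,0,0.08,0,0,0],[0.24,0,0.08,0,0,0],[0.24,0,0.08,0,0,0],[0.24,0,0.08,0,0,0],[0.24,0,0.08,0,0,0],[0.24,0,0.08,0,0,0],[0,0,0,0,0,0]]'
python3 -c "from h import *; to(-.094,0,.034,20)"
```

```text
clock: 5.75
tcp_pos: [0.5092, -0.0898, 0.0334]
orientation: [-3.058, -0.21, -0.482]
contact_force: [-0.1, -0.1, 0.9]
grip_width: 0.0425
gripper_force: 0.4
chest pos [-0.1154  0.0029  0.0334] rows: shift now-axes [1.03 0.16 0.3 ] goal-axes [1.01 0.15 0.34] turn [-0.024  0.045  0.003] F [-0.1 -0.1  0.9] t 5.75 j [ 0.09  0.38  0.03  2.3  -0.57  0.2  -0.77]
```

```bash
python3 -m crank '[[0.19,0.03,0.06,0,0,0],[0.19,0.03,0.06,0,0,0],[0.19,0.03,0.06,0,0,0],[0.19,0.03,0.06,0,0,0],[0,0,0,0,0,0]]'
python3 - <<'E'
from h import *
to(-.094,0,.034,20)
f=eyes.grab_frame("scene"); im=f["image"][180:310,220:380,::-1]; w=cloud(f)
cv2.imwrite("pics/scene1.png",cv2.resize(im,None,fx=4.5,fy=4.5))
E
```

```text
clock: 6.25
tcp_pos: [0.5247, -0.0894, 0.0333]
orientation: [-3.057, -0.21, -0.48]
contact_force: [-0.7, 1.2, 3.1]
grip_width: 0.0425
gripper_force: 1.2
chest pos [-0.1     0.0014  0.0333] rows: shift now-axes [0.29 0.07 0.06] goal-axes [0.29 0.07 0.07] turn [-0.026  0.046  0.004] F [-0.5  1.2  3.1] t 6.25 j [ 0.07  0.39  0.05  2.27 -0.56  0.21 -0.78]
```

View pics/scene1.png

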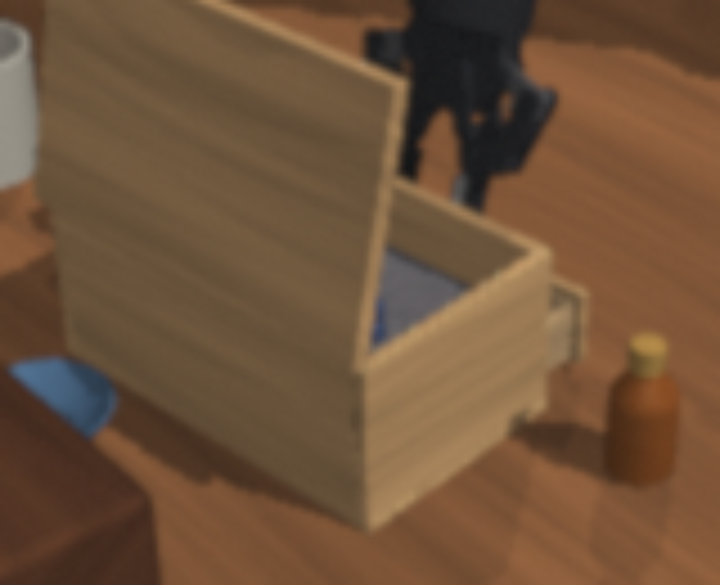

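The left drawer front at (570,320) is still about 20 mm out, and the fingers stand in front of it. I keep pushing.

```bash
python3 -m crank '[[0.19,0.03,0.06,0,0,0],[0.19,0.03,0.06,0,0,0],[0.15,0.03,0.05,0,0,0],[0,0,0,0,0,0]]'
python3 - <<'E'
from h import *
to(-.094,0,.034,20)
f=eyes.grab_frame("top"); np.savez("t2.npz",w=cloud(f)); im=f["image"][190:310,270:450,::-1]
cv2.imwrite("pics/top2.png",cv2.resize(im,None,fx=4.4,fy=4.4))
E
```

```text
clock: 6.7
tcp_pos: [0.5358, -0.09, 0.0333]
orientation: [-3.058, -0.209, -0.48]
contact_force: [-1.0, 1.9, 3.2]
grip_width: 0.0425
gripper_force: 1.6
chest pos [-0.0891 -0.0007  0.0333] rows: shift now-axes [-0.22 -0.04 -0.11] goal-axes [-0.22 -0.03 -0.12] turn [-0.025  0.046  0.003] F [-0.7  2.   3.2] t 6.7 j [ 0.06  0.41  0.06  2.24 -0.56  0.23 -0.79]
```

View pics/top2.png

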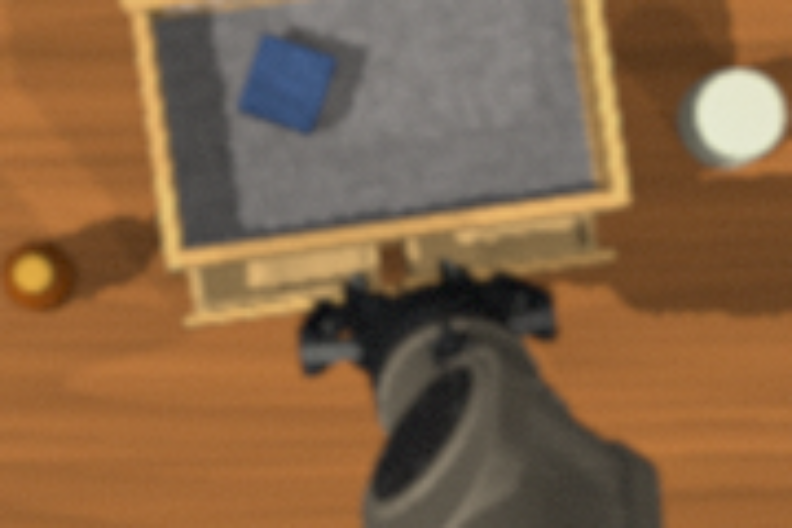

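Run:
```python
from h import *
w0=np.load("top.npz")["w"]; w=np.load("t2.npz")["w"]
for nm,W in(("start",w0),("now",w)):
    for u in (318,325,332,336,345,372,378,398,403,406):
        c=RC.inv().apply(W[225:285,u]-C); k=(c[:,2]>.048)&(c[:,2]<.066); c=c[k]
        print(nm,u,c[np.argmin(c[:,0])].round(4) if len(c) else None)
# finger points now
c=RC.inv().apply(w[235:262,335:385].reshape(-1,3)-C).reshape(27,50,3)
for u in (350,351,352,373,374): print(u+0,[(v+0,*(c[v-235,u-335]*1000).round().astype(int)) for v in range(246,262,1)])
```

```text
start 318 [-0.1256  0.1068  0.0569]
start 325 [-0.1256  0.0896  0.0581]
start 332 [-0.1255  0.0724  0.0604]
start 336 [-0.1269  0.0627  0.0595]
start 345 [-0.1252  0.0404  0.0603]
start 372 [-0.1369 -0.0247  0.0567]
start 378 [-0.1366 -0.0396  0.0572]
start 398 [-0.1363 -0.0897  0.0525]
start 403 [-0.1355 -0.1014  0.0579]
start 406 [-0.1366 -0.1092  0.0544]
now 318 [-0.1039  0.1038  0.0605]
now 325 [-0.1039  0.0865  0.0574]
now 332 [-0.1039  0.0693  0.0615]
now 336 [-0.1052  0.0595  0.057 ]
now 345 [-0.0986  0.0362  0.0538]
now 372 [-0.055  -0.0361  0.0652]
now 378 [-0.1004 -0.0447  0.0592]
now 398 [-0.1024 -0.0937  0.0606]
now 403 [-0.1017 -0.1061  0.0606]
now 406 [-0.1003 -0.1146  0.0553]
350 [(246, np.int64(-75), np.int64(18), np.int64(18)), (247, np.int64(-77), np.int64(18), np.int64(16)), (248, np.int64(-80), np.int64(19), np.int64(17)), (249, np.int64(-82), np.int64(19), np.int64(14)), (250, np.int64(-85), np.int64(20), np.int64(20)), (251, np.int64(-87), np.int64(20), np.int64(15)), (252, np.int64(-91), np.int64(24), np.int64(68)), (253, np.int64(-94), np.int64(25), np.int64(8
[... 3033 characters left out ...]
), np.int64(13)), (249, np.int64(-91), np.int64(-41), np.int64(18)), (250, np.int64(-94), np.int64(-35), np.int64(71)), (251, np.int64(-97), np.int64(-34), np.int64(74)), (252, np.int64(-100), np.int64(-30), np.int64(104)), (253, np.int64(-102), np.int64(-27), np.int64(127)), (254, np.int64(-105), np.int64(-26), np.int64(138)), (255, np.int64(-108), np.int64(-18), np.int64(205)), (256, np.int64(-110), np.int64(-17), np.int64(213)), (257, np.int64(-112), np.int64(-16), np.int64(219)), (258, np.int64(-114), np.int64(-15), np.int64(230)), (259, np.int64(-116), np.int64(-14), np.int64(234)), (260, np.int64(-119), np.int64(-11), np.int64(254)), (261, np.int64(-121), np.int64(-11), np.int64(255))]
```

The fronts stand level at about 18 mm out, but the fingertips look too far forward for flat contact. I lift straight up, which is safe in either case, and check.

```bash
python3 -m crank '[[0.15,0,-0.48,0,0,0],[0.15,0,-0.48,0,0,0],[0.15,0,-0.48,0,0,0],[0.15,0,-0.48,0,0,0],[0.15,0,-0.48,0,0,0],[0.15,0,-0.48,0,0,0],[-0.6,0,-0.6,0,0,0],[-0.8,0,-0.3,0,0,0],[-0.8,0,-0.3,0,0,0],[-0.8,0,-0.3,0,0,0],[0,0,0,0,0,0]]'
python3 - <<'E'
from h import *
to(-.14,0,.034,18)
f=eyes.grab_frame("top");w=cloud(f); im=f["image"][190:310,270:450,::-1]
cv2.imwrite("pics/top3.png",cv2.resize(im,None,fx=4.4,fy=4.4))
for u in (318,325,332,336,345,372,378,398,403,406):
        c=RC.inv().apply(w[225:285,u]-C); k=(c[:,2]>.048)&(c[:,2]<.066); c=c[k]
        print(u,c[np.argmin(c[:,0])].round(4) if len(c) else None)
E
```

```text
clock: 7.85
tcp_pos: [0.4672, -0.1012, 0.1038]
orientation: [-3.058, -0.207, -0.478]
contact_force: [0.2, -0.7, 0.0]
grip_width: 0.0427
gripper_force: 0.0
chest pos [-0.1586 -0.0028  0.1038] rows: shift now-axes [-0.19 -0.07  3.61] goal-axes [-0.2  -0.14  3.6 ] turn [-0.025  0.003  0.001] F [ 0.2 -0.7  0. ] t 7.85 j [-0.04  0.18  0.23  2.34 -0.43  0.37 -0.88]
318 [-0.1039  0.1037  0.0586]
325 [-0.1039  0.0866  0.0636]
332 [-0.1039  0.0693  0.06  ]
336 [-0.1053  0.0597  0.0613]
345 [-0.1035  0.0373  0.0624]
372 [-0.1007 -0.03    0.0582]
378 [-0.1004 -0.0443  0.0627]
398 [-0.1024 -0.0939  0.0589]
403 [-0.1018 -0.1059  0.0618]
406 [-0.1003 -0.1141  0.0586]
```

View pics/top3.png

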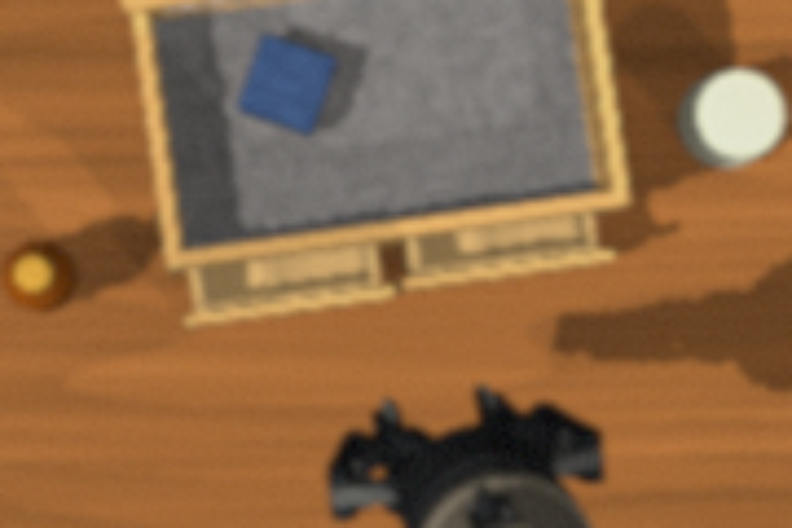

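The fronts at (290,310) and (510,270) are unchanged at 18 mm and 17 mm out. The half-open tips were probably shorter than assumed and dragged on the top edges. I now close the fingers, whose tips then reach the TCP, and push each drawer at its centre.

```bash
python3 -m crank '[[0,-0.6,0,0,0,0],[0,-0.8,0,0,0,0],[0,-0.8,0,0,0,0],[0,-0.8,0,0,0,0],[0,0,0,0,0,0],[0,0,0,0,0,0],[0,0,0,0,0,0]]' 0
python3 - <<'E'
from h import *
to(-.145,.058,.03,18)
f=eyes.grab_frame("top");w=RC.inv().apply(cloud(f).reshape(-1,3)-C).reshape(480,640,3)
k=(w[...,2]>.075)&(w[...,0]<-.11)&(abs(w[...,1]-.055)<.03); p=w[k]; p=p[np.argsort(-p[:,0])][:40]
print(p[::4].round(3))
E
```

```text
clock: 8.6
tcp_pos: [0.4617, -0.0421, 0.1049]
orientation: [-3.058, -0.208, -0.481]
contact_force: [1.1, 0.1, -0.2]
grip_width: 0.0003
gripper_force: 0.0
chest pos [-0.1562  0.0565  0.1049] rows: shift now-axes [-0.62 -0.01  3.74] goal-axes [-0.62 -0.07  3.74] turn [-0.024  0.001  0.002] F [ 1.1 -0.1 -0.2] t 8.6 j [-0.23  0.14  0.25  2.38 -0.31  0.33 -1.14]
[[-0.155  0.056  0.139]
 [-0.157  0.059  0.144]
 [-0.159  0.05   0.145]
 [-0.16   0.055  0.149]
 [-0.161  0.066  0.142]
 [-0.161  0.06   0.154]
 [-0.162  0.055  0.158]
 [-0.163  0.066  0.147]
 [-0.163  0.046  0.151]
 [-0.164  0.056  0.166]]
```

Run:
```python
from h import *
f=eyes.grab_frame("scene"); W=cloud(f); w=RC.inv().apply(W.reshape(-1,3)-C).reshape(480,640,3)
p,T,o=here(); Tc=RC.inv()*T
q=Tc.inv().apply((w-p).reshape(-1,3)).reshape(480,640,3)
k=(abs(q[...,0])<.06)&(abs(q[...,1])<.06)&(q[...,2]<.05)&(q[...,2]>-.15)&(w[...,2]>.06)
z=q[k]; z=z[np.argsort(-z[:,2])]; print(len(z)); print(z[:60:5].round(3))
P=f["world_to_cam"]@np.append(o["tcp_pos"],1); fl=240/np.tan(np.radians(f["fovy"])/2)
u,v=f["cx"]+fl*P[0]/-P[2], f["cy"]-fl*P[1]/-P[2]; print("tcp px",u,v)
im=f["image"].copy(); cv2.circle(im,(int(round(u)),int(round(v))),1,(255,0,0),-1)
u,v=int(u),int(v); cv2.imwrite("pics/s4.png",cv2.resize(im[v-70:v+40,u-70:u+70,::-1],None,fx=5,fy=5,interpolation=cv2.INTER_NEAREST))
```

```text
1175
[[ 0.001 -0.004 -0.026]
 [ 0.012 -0.001 -0.029]
 [ 0.011 -0.004 -0.03 ]
 [ 0.013 -0.001 -0.032]
 [ 0.015 -0.006 -0.033]
 [ 0.013 -0.003 -0.035]
 [ 0.011  0.002 -0.036]
 [ 0.01   0.006 -0.037]
 [ 0.01  -0.014 -0.038]
 [ 0.003 -0.011 -0.04 ]
 [ 0.013  0.004 -0.041]
 [ 0.011 -0.007 -0.042]]
tcp px 341.99507312433104 214.79267195879402
```

View pics/s4.png

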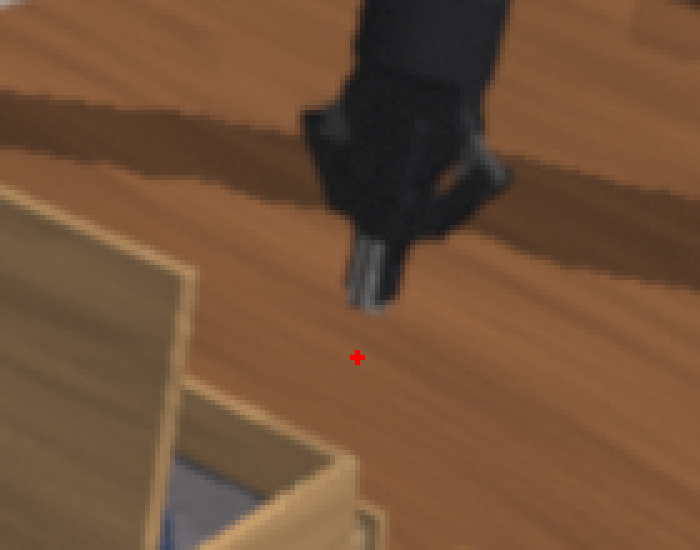

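The picture shows the red TCP mark at (357,357) and the real fingertip at (368,308). Both cameras put the true tips about 28 mm behind the reported TCP, so I work with that offset.

```bash
python3 -m crank '[[-0.07,-0.01,0.7,0,0,0],[-0.07,-0.01,0.7,0,0,0],[-0.07,-0.01,0.7,0,0,0],[-0.07,-0.01,0.7,0,0,0],[-0.07,-0.01,0.7,0,0,0],[-0.07,-0.01,0.7,0,0,0],[-0.07,-0.01,0.7,0,0,0],[0,0,0,0,0,0]]'
python3 -c "from h import *; to(-.09,.058,.008,18)"
```

```text
clock: 9.5
tcp_pos: [0.4772, -0.0347, 0.019]
orientation: [-3.054, -0.206, -0.471]
contact_force: [-0.6, 0.3, 0.2]
grip_width: -0.0
gripper_force: 0.0
chest pos [-0.1399  0.0618  0.019 ] rows: shift now-axes [2.21 0.22 1.28] goal-axes [2.2  0.19 1.3 ] turn [-0.032  0.008 -0.   ] F [-0.5  0.4  0.2] t 9.5 j [-0.23  0.38  0.26  2.4  -1.17  0.17 -0.3 ]
```

```bash
python3 -m crank '[[0.15,0.05,0.3,0,0,0],[0.15,0.05,0.25,0,0,0],[0.2,0.05,0.15,0,0,0],[0.22,0.05,0.08,0,0,0],[0.22,0,0.08,0,0,0],[0.22,0,0.08,0,0,0],[0.22,0,0.08,0,0,0],[0.22,0,0.08,0,0,0],[0.22,0,0.08,0,0,0],[0,0,0,0,0,0]]'
python3 -c "from h import *; to(-.087,.058,.008,18)"
```

```text
clock: 10.5
tcp_pos: [0.5201, -0.0319, 0.0086]
orientation: [-3.053, -0.209, -0.474]
contact_force: [-0.8, -0.2, 0.5]
grip_width: 0.0001
gripper_force: 0.0
chest pos [-0.097   0.059   0.0086] rows: shift now-axes [0.47 0.05 0.18] goal-axes [0.47 0.05 0.18] turn [-0.033  0.006  0.003] F [-0.9 -0.1  0.5] t 10.5 j [-0.29  0.46  0.32  2.32 -1.21  0.22 -0.28]
```

```bash
python3 -m crank '[[0.19,0.02,0.06,0,0,0],[0.19,0.02,0.06,0,0,0],[0.12,0,0.04,0,0,0],[0,0,0,0,0,0]]'
cat >> h.py <<'E'
def fronts():
    f=eyes.grab_frame("top");w=RC.inv().apply(cloud(f).reshape(-1,3)-C).reshape(480,640,3)[225:300,280:430].reshape(-1,3)
    for n,s in(("L",1),("R",-1)):
        out=[]
        for y in np.arange(.015,.116,.01):
            k=(abs(w[:,1]-s*y)<.005)&(w[:,2]>.048)&(w[:,2]<.066)
            out.append(w[k,0].min().round(4) if k.any() else 0)
        print(n,out)
E
python3 -c "from h import *; to(-.087,.058,.008,18); fronts()"
```

```text
clock: 10.9
tcp_pos: [0.5304, -0.0313, 0.0086]
orientation: [-3.053, -0.209, -0.474]
contact_force: [-0.4, 0.7, 0.2]
grip_width: -0.0001
gripper_force: 0.0
chest pos [-0.0868  0.0582  0.0086] rows: shift now-axes [-0.02  0.01  0.02] goal-axes [-0.02  0.01  0.02] turn [-0.033  0.006  0.002] F [-0.3  0.8  0.2] t 10.9 j [-0.31  0.47  0.35  2.3  -1.19  0.23 -0.31]
L [np.float64(-0.0849), np.float64(-0.0851), np.float64(-0.0845), np.float64(-0.0952), np.float64(-0.0936), np.float64(-0.0945), np.float64(-0.0962), np.float64(-0.0848), np.float64(-0.0853), np.float64(-0.0846), np.float64(-0.0853)]
R [np.float64(-0.1018), np.float64(-0.1024), np.float64(-0.1021), np.float64(-0.1024), np.float64(-0.1024), np.float64(-0.1027), np.float64(-0.1024), np.float64(-0.1017), np.float64(-0.1024), np.float64(-0.102), np.float64(-0.1024)]
```

```bash
python3 -m crank '[[0.1,0,0.03,0,0,0],[0.1,0,0.03,0,0,0],[0,0,0,0,0,0]]'
python3 -c "from h import *; to(-.087,.058,.008,18); fronts()"
```

```text
clock: 11.25
tcp_pos: [0.5316, -0.0314, 0.0079]
orientation: [-3.053, -0.207, -0.469]
contact_force: [-8.0, -0.7, 4.4]
grip_width: 0.0002
gripper_force: 4.0
chest pos [-0.0855  0.0579  0.0079] rows: shift now-axes [-0.07 -0.   -0.03] goal-axes [-0.07 -0.   -0.03] turn [-0.033  0.01   0.001] F [-8.   0.3  4.4] t 11.25 j [-0.31  0.47  0.36  2.29 -1.18  0.24 -0.32]
L [np.float64(-0.0846), np.float64(-0.0835), np.float64(-0.0846), np.float64(-0.0924), np.float64(-0.0916), np.float64(-0.092), np.float64(-0.0938), np.float64(-0.0845), np.float64(-0.0834), np.float64(-0.0844), np.float64(-0.0843)]
R [np.float64(-0.1018), np.float64(-0.1023), np.float64(-0.1021), np.float64(-0.1023), np.float64(-0.1024), np.float64(-0.1026), np.float64(-0.1024), np.float64(-0.1017), np.float64(-0.1024), np.float64(-0.102), np.float64(-0.1024)]
```

Left drawer is home, at 8 N against its stop. Now the right one.

```bash
python3 -m crank '[[-0.75,0,-0.24,0,0,0],[-0.75,0,-0.24,0,0,0],[0,0.9,0,0,0,0],[0,0.9,0,0,0,0],[0,0.9,0,0,0,0],[0,0.9,0,0,0,0],[0,0.9,0,0,0,0],[0,0.9,0,0,0,0],[0,0.6,0,0,0,0],[0,0,0,0,0,0]]'
python3 -c "from h import *; to(-.087,-.0615,.008,18)"
```

```text
clock: 12.3
tcp_pos: [0.5201, -0.1561, 0.006]
orientation: [-3.055, -0.205, -0.475]
contact_force: [0.0, 0.2, -0.1]
grip_width: -0.0006
gripper_force: 0.0
chest pos [-0.1133 -0.0642  0.006 ] rows: shift now-axes [ 1.28 -0.13  0.31] goal-axes [ 1.28 -0.13  0.31] turn [-0.03   0.005 -0.001] F [ 0.   0.2 -0.1] t 12.3 j [-0.03  0.5   0.37  2.25 -1.19  0.34 -0.05]
```

```bash
python3 -m crank '[[0.2,0,0.05,0,0,0],[0.2,0,0.05,0,0,0],[0.2,0,0.05,0,0,0],[0.2,0,0.05,0,0,0],[0.2,0,0.05,0,0,0],[0.14,0,0.04,0,0,0],[0.12,0,0.04,0,0,0],[0.1,0,0.03,0,0,0],[0,0,0,0,0,0]]'
python3 -c "from h import *; to(-.087,-.0615,.008,18); fronts()"
```

```text
clock: 13.2
tcp_pos: [0.5471, -0.15, 0.007]
orientation: [-3.052, -0.209, -0.472]
contact_force: [-1.8, 0.8, 1.5]
grip_width: -0.0001
gripper_force: 1.2
chest pos [-0.0857 -0.0616  0.007 ] rows: shift now-axes [-0.05 -0.01 -0.07] goal-axes [-0.05 -0.01 -0.07] turn [-0.033  0.007  0.002] F [-1.7  1.   1.5] t 13.2 j [-0.08  0.53  0.4   2.2  -1.14  0.37 -0.12]
L [np.float64(-0.0846), np.float64(-0.0846), np.float64(-0.0845), np.float64(-0.0846), np.float64(-0.0841), np.float64(-0.0851), np.float64(-0.0838), np.float64(-0.0843), np.float64(-0.0835), np.float64(-0.0843), np.float64(-0.0843)]
R [np.float64(-0.0841), np.float64(-0.0846), np.float64(-0.0845), np.float64(-0.0987), np.float64(-0.0941), np.float64(-0.0915), np.float64(-0.0918), np.float64(-0.0845), np.float64(-0.0846), np.float64(-0.0848), np.float64(-0.0838)]
```

```bash
python3 -m crank '[[0.12,0,0.03,0,0,0],[0.05,0,0,0,0,0],[-0.9,0,-0.3,0,0,0],[-0.9,0,-0.3,0,0,0],[0,0,-1,0,-0.1,0],[0,0,-1,0,-0.1,0],[0,0,-1,0,-0.1,0],[0,0,-1,0,-0.1,0],[0,0,-1,0,0,0],[0,0,-1,0,0,0],[0,0,-1,0,0,0],[0,0,-1,0,0,0]]'
python3 -c "from h import *; to(.14,0,.28,0); fronts()"
```

```text
clock: 14.45
tcp_pos: [0.4998, -0.1608, 0.1642]
orientation: [-3.108, -0.22, -0.014]
contact_force: [0.4, -0.4, 0.2]
grip_width: 0.0002
gripper_force: 0.0
chest pos [-0.134  -0.0661  0.1642] rows: shift now-axes [13.8  -3.3  -5.56] goal-axes [13.7  -3.31 -5.79] turn [-0.032 -0.014  0.014] F [ 0.3 -0.4  0.2] t 14.45 j [-0.55  0.41  0.97  2.   -0.45  0.96 -0.77]
L [np.float64(-0.0846), np.float64(-0.0847), np.float64(-0.0845), np.float64(-0.0845), np.float64(-0.0853), np.float64(-0.0851), np.float64(-0.0838), np.float64(-0.0845), np.float64(-0.0835), np.float64(-0.0843), np.float64(-0.0844)]
R [np.float64(-0.0841), np.float64(-0.0846), np.float64(-0.0844), np.float64(-0.0839), np.float64(-0.0846), np.float64(-0.0841), np.float64(-0.0847), np.float64(-0.0844), np.float64(-0.0847), np.float64(-0.0848), np.float64(-0.0838)]
```

```bash
python3 -m crank '[[0,0,-1,-0.032,-0.014,0.014],[0,-0.3,-1,0,0,0],[0.3,-0.3,-1,0,0,0],[0.5,-0.3,-1,0,0,0],[0.8,-0.3,-1,0,0,0],[1,-0.3,-1,0,0,0],[1,-0.3,0,0,0,0],[1,-0.3,0,0,0,0],[1,-0.3,0,0,0,0],[1,-0.3,0,0,0,0],[1,-0.3,0,0,0,0],[1,-0.3,0,0,0,0]]'
python3 -c "from h import *; to(.11,0,.285,0)"
```

```text
clock: 15.7
tcp_pos: [0.6624, -0.0728, 0.2827]
orientation: [-3.134, -0.206, 0.001]
contact_force: [0.3, -0.5, 0.6]
grip_width: -0.0005
gripper_force: 0.0
chest pos [ 3.870e-02 -1.000e-04  2.827e-01] rows: shift now-axes [ 3.57 -0.01 -0.12] goal-axes [ 3.57 -0.01 -0.12] turn [-0.001  0.001  0.   ] F [ 0.2 -0.5  0.6] t 15.7 j [-0.61  0.56  0.97  1.53 -0.47  1.31 -1.02]
```

```bash
python3 -m crank '[[0.9,0,0,0,0,0],[0.9,0,0,0,0,0],[0.9,0,0,0,0,0],[0.9,0,0,0,0,0],[0,0,0.8,0,0,0],[0,0,0.8,0,0,0],[0,0,0.8,0,0,0],[0,0,0.8,0,0,0],[0,0,0.2,0,0,0],[0,0,0,0,0,0]]'
python3 - <<'E'
from h import *
to(.066,0,.214,0)
t=np.array([1.354,1.25,1.1,.95,.8,.65,.5,.35,.2,.1,0]); s,c=np.sin(t),np.cos(t)
P=np.c_[75-135*c+10*s+11,108+135*s+10*c-28]; print(np.c_[t,P].round(2)); print((np.diff(P,axis=0)/20).round(2))
f=eyes.grab_frame("scene"); cv2.imwrite("pics/s5.png",cv2.resize(f["image"][130:310,200:380,::-1],None,fx=3.3,fy=3.3))
E
```

```text
clock: 16.7
tcp_pos: [0.7315, -0.0636, 0.2135]
orientation: [-3.134, -0.205, 0.006]
contact_force: [1.2, -0.1, 0.1]
grip_width: 0.0
gripper_force: 0.0
chest pos [ 0.1084 -0.      0.2135] rows: shift now-axes [-2.12 -0.   -0.02] goal-axes [-2.12 -0.   -0.02] turn [-0.002  0.004 -0.   ] F [ 1.1 -0.3  0.1] t 16.7 j [-0.51  0.73  0.89  1.42 -0.57  1.27 -1.01]
[[ 1.3500e+00  6.6730e+01  2.1399e+02]
 [ 1.2500e+00  5.2920e+01  2.1127e+02]
 [ 1.1000e+00  3.3680e+01  2.0485e+02]
 [ 9.5000e-01  1.5610e+01  1.9563e+02]
 [ 8.0000e-01 -8.8000e-01  1.8381e+02]
 [ 6.5000e-01 -1.5420e+01  1.6966e+02]
 [ 5.0000e-01 -2.7680e+01  1.5350e+02]
 [ 3.5000e-01 -3.7390e+01  1.3568e+02]
 [ 2.0000e-01 -4.4320e+01  1.1662e+02]
 [ 1.0000e-01 -4.7330e+01  1.0343e+02]
 [ 0.0000e+00 -4.9000e+01  9.0000e+01]]
[[-0.69 -0.14]
 [-0.96 -0.32]
 [-0.9  -0.46]
 [-0.82 -0.59]
 [-0.73 -0.71]
 [-0.61 -0.81]
 [-0.49 -0.89]
 [-0.35 -0.95]
 [-0.15 -0.66]
 [-0.08 -0.67]]
```

View pics/s5.png

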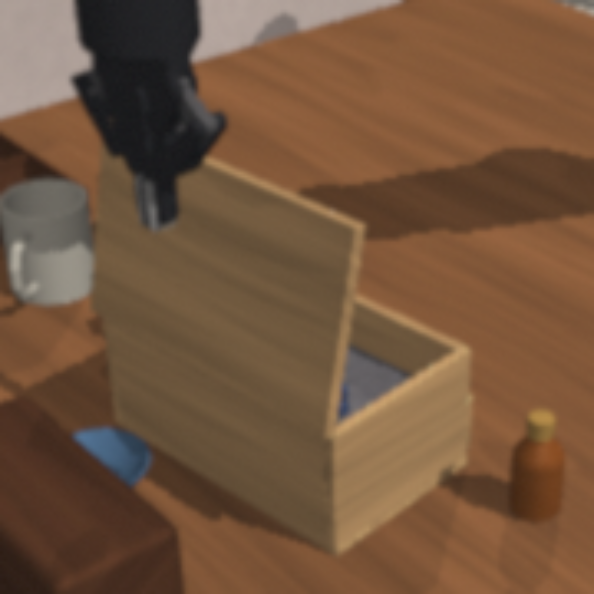

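The finger (155,220) stands behind the lid's outer face, just below its top edge. I push through the arc.

```bash
python3 -m crank '[[-0.5,0,0,0,0,0],[-0.5,0,0,0,0,0],[-0.5,0,0,0,0,0],[-0.4,0,0,0,0,0],[-0.25,0,0,0,0,0],[-0.35,0,0.07,0,0,0],[-0.35,0,0.07,0,0,0],[-0.48,0,0.16,0,0,0],[-0.48,0,0.16,0,0,0],[0,0,0,0,0,0]]'
python3 - <<'E'
from h import *
to(.0156,0,.1956,0)
f=eyes.grab_frame("scene"); cv2.imwrite("pics/s6.png",cv2.resize(f["image"][130:310,200:380,::-1],None,fx=3.3,fy=3.3))
E
```

```text
clock: 17.75
tcp_pos: [0.6545, -0.0739, 0.2048]
orientation: [-3.133, -0.203, 0.007]
contact_force: [0.7, -0.6, 1.1]
grip_width: 0.0002
gripper_force: 0.0
chest pos [ 3.080e-02 -2.000e-04  2.048e-01] rows: shift now-axes [-0.76 -0.01  0.46] goal-axes [-0.76 -0.01  0.46] turn [-0.003  0.005 -0.002] F [ 0.6 -0.6  1.1] t 17.75 j [-0.59  0.61  0.93  1.64 -0.53  1.17 -0.97]
```

View pics/s6.png

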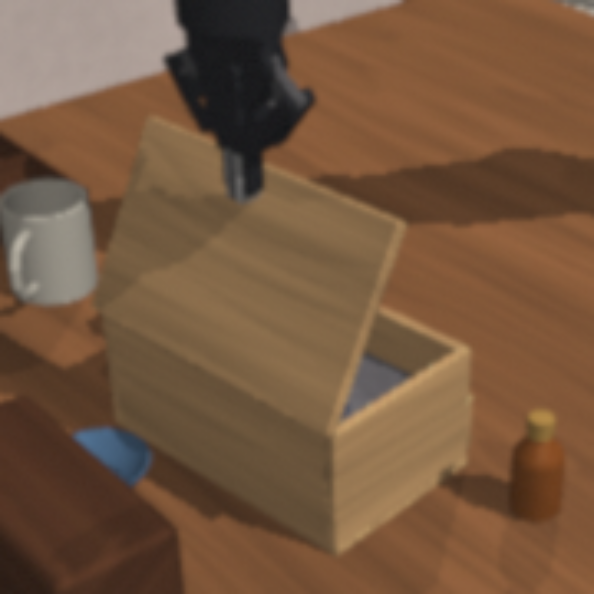

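The lid follows, at about 1.1 rad, with the fingertip at (245,195) on its outer face. I continue.

```bash
python3 -m crank '[[-0.42,0,0.23,0,0,0],[-0.42,0,0.23,0,0,0],[-0.41,0,0.3,0,0,0],[-0.41,0,0.3,0,0,0],[-0.37,0,0.36,0,0,0],[-0.37,0,0.36,0,0,0],[-0.31,0,0.4,0,0,0],[-0.31,0,0.4,0,0,0],[-0.24,0,0.44,0,0,0],[-0.24,0,0.44,0,0,0],[0,0,0,0,0,0]]'
python3 -c "from h import *; to(-.049,0,.09,0)"
```

```text
clock: 18.9
tcp_pos: [0.5855, -0.083, 0.135]
orientation: [-3.134, -0.204, 0.007]
contact_force: [0.4, -0.0, 0.1]
grip_width: -0.0005
gripper_force: 0.0
chest pos [-0.0389 -0.0002  0.135 ] rows: shift now-axes [-0.49 -0.01  2.25] goal-axes [-0.5  -0.01  2.25] turn [-0.002  0.006 -0.001] F [ 0.4 -0.1  0.1] t 18.9 j [-0.62  0.58  0.91  1.87 -0.55  0.98 -0.9 ]
```

```bash
python3 -m crank '[[-0.18,0,0.45,0,0,0],[-0.15,0,0.45,0,0,0],[-0.08,0,0.35,0,0,0],[-0.06,0,0.35,0,0,0],[-0.03,0,0.25,0,0,0],[0,0,0.2,0,0,0],[0,0,0.15,0,0,0],[0,0,0,0,0,0]]'
python3 - <<'E'
from h import *
to(-.049,0,.09,0)
f=eyes.grab_frame("scene"); w=RC.inv().apply(cloud(f).reshape(-1,3)-C)
k=(abs(w[:,0])<.07)&(abs(w[:,1])<.12)&(abs(w[:,1])>.05)&(w[:,2]>.1)&(w[:,2]<.2); p=w[k]
print(len(p),"lid slope, height at hinge/edge",np.polyfit(p[:,0],p[:,2],1).round(4),np.polyval(np.polyfit(p[:,0],p[:,2],1),[.075,-.08]).round(4))
E
```

```text
clock: 19.7
tcp_pos: [0.577, -0.0841, 0.0924]
orientation: [-3.134, -0.205, 0.004]
contact_force: [0.7, 0.2, 0.5]
grip_width: 0.0001
gripper_force: 0.0
chest pos [-0.0475 -0.0002  0.0924] rows: shift now-axes [-0.08 -0.01  0.12] goal-axes [-0.08 -0.01  0.12] turn [-0.002  0.003 -0.   ] F [0.7 0.1 0.5] t 19.7 j [-0.58  0.62  0.87  1.92 -0.6   0.89 -0.85]
1657 lid slope, height at hinge/edge [-0.0148  0.1192] [0.1181 0.1204]
```

Nearly level (about 0.015 rad). I press slowly to the stop.

```bash
python3 -m crank '[[0,0,0.1,0,0,0],[0,0,0.1,0,0,0],[0,0,0.08,0,0,0],[0,0,0,0,0,0]]'
python3 -c "from h import *; to(-.049,0,.09,0)"
```

```text
clock: 20.15
tcp_pos: [0.5774, -0.084, 0.0917]
orientation: [-3.129, -0.204, 0.001]
contact_force: [-18.4, 6.8, 50.8]
grip_width: -0.0
gripper_force: 25.5
chest pos [-0.047  -0.0001  0.0917] rows: shift now-axes [-0.1  -0.01  0.09] goal-axes [-0.1  -0.01  0.09] turn [-0.008  0.    -0.001] F [-17.4   9.2  50.8] t 20.15 j [-0.58  0.62  0.86  1.92 -0.61  0.89 -0.85]
```

The lid is hard on its stop, so I back off upward and away.

```bash
python3 -m crank '[[0,0,-0.2,0,0,0],[0,0,-0.5,0,0,0],[0,0,-1,0,0,0],[0,0,-1,0,0,0],[0,0,-1,0,0,0],[0,0,-1,0,0,0],[0,0,-1,0,0,0],[0,0,-1,0,0,0],[-0.5,0,-0.5,0,0,0],[0,0,0,0,0,0],[0,0,0,0,0,0],[0,0,0,0,0,0]]'
python3 - <<'E'
from h import *
to(-.049,0,.09,0); fronts()
f=eyes.grab_frame("scene"); w=RC.inv().apply(cloud(f).reshape(-1,3)-C)
k=(abs(w[:,0])<.07)&(abs(w[:,1])<.12)&(w[:,2]>.1)&(w[:,2]<.14); p=w[k]
print(np.polyfit(p[:,0],p[:,2],1).round(4))
cv2.imwrite("pics/s7.png",f["image"][...,::-1])
E
```

```text
clock: 21.35
tcp_pos: [0.5669, -0.0851, 0.2299]
orientation: [-3.134, -0.206, 0.005]
contact_force: [-1.1, 0.4, 0.2]
grip_width: -0.0
gripper_force: 0.0
chest pos [-5.760e-02  1.000e-04  2.299e-01] rows: shift now-axes [0.45 0.02 6.99] goal-axes [0.43 0.01 7.  ] turn [-0.002  0.004  0.   ] F [-1.1  0.5  0.2] t 21.35 j [-0.72  0.44  1.03  1.82 -0.42  1.12 -0.98]
L [0, 0, 0, 0, 0, np.float64(-0.0849), np.float64(-0.0838), np.float64(-0.0844), np.float64(-0.0836), np.float64(-0.0844), np.float64(-0.0844)]
R [0, 0, 0, 0, 0, 0, 0, 0, 0, 0, 0]
[0.0002 0.1185]
```

View pics/s7.png

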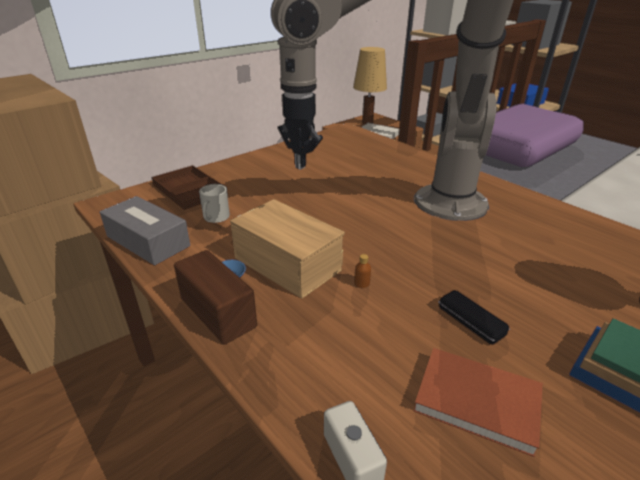

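The lid is level (slope 0.0002) and the chest is shut at (287,245). The gripper is well clear at (300,150), and the other things are where they were.

```bash
python3 -c "from bench import r; print(r.hand_in())"
```

```text
the job is handed in; nothing more can be done
None
```

The chest is shut and the job is handed in (no verdict shown): both drawers measured home, the lid measured level, and the arm is clear; the real fingertips sat about 28 mm short of the reported TCP, so my first drawer push left both about 18 mm out before I corrected for it, and the lid saw about 51 N at its stop.

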